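# Balance a centrifuge rotor

## Task

The spare centrifuge rotor standing on the table has been loaded out of balance: every tube faces one of a different size across the hub. Change tubes over, parking in the small two-place stand as needed, until all six stand fully down in the rotor and each faces its own size straight across the hub (long with long, middle with middle, short wide-capped with short wide-capped; cap colour does not matter). Keep the tubes upright and leave the dropper bottle and the swab carton where they are.

Things in the scene. Friction and masses are not known exactly. Their poses are not given: they have to be found in the camera images.
- tall_b: One of the two long capped tubes: 122 mm to the top of the cap, barrel 14 mm thick, ribbed cap 20 mm wide from 98 to 122 mm. Loose, about 12 g; starts in a rotor holder, where it may lean a few degrees. Origin at the centre of its underside, z up to the cap. Hold the cap from above.
- tall_a: One of the two long capped tubes: 122 mm to the top of the cap, barrel 14 mm thick, ribbed cap 20 mm wide from 98 to 122 mm. Loose, about 12 g; starts in a rotor holder, where it may lean a few degrees. Origin at the centre of its underside, z up to the cap. Hold the cap from above.
- stub_b: One of the two short tubes with a wide flat knurled screw cap: 80 mm to the top of the cap, barrel 13 mm thick, cap 27 mm wide from 62 to 80 mm. Loose, about 12 g; starts in a rotor holder, where it may lean a few degrees. Origin at the centre of its underside, z up to the cap. Hold the cap from above.
- stub_a: One of the two short tubes with a wide flat knurled screw cap: 80 mm to the top of the cap, barrel 13 mm thick, cap 27 mm wide from 62 to 80 mm. Loose, about 12 g; starts in a rotor holder, where it may lean a few degrees. Origin at the centre of its underside, z up to the cap. Hold the cap from above.
- mid_b: One of the two middle-length capped tubes: 98 mm to the top of the cap, barrel 13 mm thick, ribbed cap 20 mm wide from 78 to 98 mm. Cap colours of the two differ, which does not matter. Loose, about 12 g; starts in a rotor holder, where it may lean a few degrees. Origin at the centre of its underside, z up to the cap. Hold the cap from above.
- mid_a: One of the two middle-length capped tubes: 98 mm to the top of the cap, barrel 13 mm thick, ribbed cap 20 mm wide from 78 to 98 mm. Cap colours of the two differ, which does not matter. Loose, about 12 g; starts in a rotor holder, where it may lean a few degrees. Origin at the centre of its underside, z up to the cap. Hold the cap from above.
- rotor: Fixed metal rotor, dark holders on a bright disc, 171 mm across, hub 60 mm high. Origin on the table at its axis, z up. Six upright holders, all full at first, 65 mm from the axis at 0, 60, .. 300 degrees from its x axis. Holder: bore 17 mm, top 12 mm flared to a funnel mouth 36 mm wide (41 outside); floor 16 mm, mouth 70 mm above the origin: a tube's top stands at 16 mm + its length.
- stand: Fixed grey two-place bench stand, foot 60 x 112 mm, both holders empty at first. Origin on the table at its centre, z up. The holders, at x = 0, y = -28 and +28 mm in its frame, are like the rotor's: bore 17 mm, funnel mouth 36 mm wide, floor 16 mm and mouth 70 mm above the table.
- bottle: White dropper bottle, 62 mm wide, 119 mm high, loose bystander standing on the table; origin at the centre of its underside.
- carton: Open carton of swabs, about 48 x 62 mm, 59 mm high with its flap, loose bystander standing on the table; origin under its middle.

How it is judged:
By the outcome, as a careful person would: the job done as asked, in the order asked, and still so for the second after the job is handed in, with the robot touching nothing.
It also fails if it takes over 96 s, if anything falls off the work surface, if the arm or the gripper's body presses on something with over 40 N, if the wrist force passes 120 N, or if a joint passes its speed limit or range.

## Robot

A 6-joint arm with a two-finger parallel gripper is mounted at the origin on a cart in front of the work surface, level with it; the furniture and walls round the work are solid. World frame = base frame: x ahead of the robot, y to its left, z up, the work surface at z = 0. Lengths are in mm, angles in rad, forces in N, time in s.
With the tool pointing down it reaches from about 300 to 775 mm from the base axis. Payload 14.6 kg.
Tool frame: the origin (TCP) lies midway between the tips of the shut fingers; the grasp point (between the pads) lies behind it (manip.grip_depth is the z of the grasp point in the tool frame, in mm); z points along the fingers, y is the line along which they close (so a half turn about z gives the same grasp; the last joint's range is limited). The gripper opens to 94 mm and grips with 3 to 60 N. Pads are 16 mm wide; open, the fingers measure 119 mm over their backs; the gripper's body (75 mm by 177 mm) begins 78 mm behind the grasp point.
Start: joints at [-1.275, 0.3, 1.521, -0, 1.321, -0.067], TCP at [195.184, -514.191, 205.446] pointing down, gripper open.
Joint ranges: [-3.03, 3.03], [-0.79, 2.21], [0.23, 2.52], [-1.04, 4.18], [0, 3.07], [-2.55, 2.55]. Speed limits (rad/s): [2.22, 2.22, 2.57, 3.14, 3.14, 3.14].

## Interface

Orientations are given as [roll, pitch, yaw] about the fixed x, y, z axes, in that order (R = Rz(yaw) Ry(pitch) Rx(roll)).
In Python, from cell import manip gives the robot as it stands.
- The arm moves only by the shell command python3 nudge.py [OPENING] [FORCE], which reads ROWS from standard input. ROWS is one flat JSON list of numbers that holds 1 to 5 rows one after another, with no inner brackets; each row has 6 numbers: dx, dy, dz in units of 5 mm, then a rotation vector rx, ry, rz in units of 0.2 rad; each row is the pose to reach, as a shift and turn from the pose commanded when the command began, along the tool's axes at that moment; what a row does not reach only later rows make up. A row lasts 1/10 s, in which the tool goes at most 50 mm and 0.15 rad, less where a joint would pass 70% of its speed; a pose out of reach is approached as far as the arm can. OPENING is the finger opening in mm, set as the command begins (- or left out keeps the last). The fingers move at their own pace and stop on an object; FORCE is the grip in N (left out, the last holds). Time passes only in rows, so rows that do not move let the fingers close. It prints the time, the measured TCP pose, the force, the opening and the grip force at its end. Input that does not fit is refused with a message, and nothing moves.
- manip.read_state(): the state, without advancing time (a new reading comes with each control period).
- manip.camera(name): name is "scene" or "top" or "wrist"; returns (picture, depth): 480x640x3 uint8, red, green, blue; 480x640 float32, mm along the optical axis (not along the pixel's ray), 0 where there is no reading.
- manip.camera_info(name): a dict with "K" (3x3 intrinsics, pixels), "dist" ([k1, k2, p1, p2, k3] as OpenCV has them; the pictures are not rectified), "rvec" (rotation vector, rad) and "tvec" (3), from world to camera coordinates, as OpenCV has them; the wrist camera has in their place "mount" (4x4, takes a point from camera to tool coordinates, whose origin is the TCP and whose axes are the flange's). Camera axes: x right, y down, z forward; pixel columns grow to the right and rows downward; lengths in mm; the calibration is good to about 2 mm. A picture is of the moment at which its call begins: read the wrist's pose just before it. camera_info takes no time and is no camera call.
- manip.sign_off(): hands the job in; it is judged then, once.
The state is a dict: "clock": time; "joints": joint angles; "qd": joint speeds; "effort": joint torques, N m; "eef_pos": TCP position; "eef_rot": TCP orientation; "wrist_force": force on the tool from outside, world axes, zero at the start; "moment": the same for the moment, N m; "finger_gap": finger opening in mm; "finger_force": force on a finger pad.
Only numpy, scipy, OpenCV 4.12 (cv2) and the standard library are available. Lean on these libraries where they do the work, as an engineer would, in place of code of your own. Each camera call takes 0.05 s, during which the arm holds its last target. There are 200 camera calls.

## Working session

There is one attempt and no reset: what is moved stays moved. The work goes in short steps, Python scripts to look and compute and a shell command to move; the robot and the scene stay as the last step left them, time stands still between calls to the robot, and variables do not carry over. Pictures are saved under pics/ and viewed, at most 14 in all, crops included, and the job is handed in when it is done.

```bash
ls; mkdir -p pics; python3 - <<'E'
from cell import manip
import cv2,numpy as np
np.set_printoptions(precision=4,suppress=True)
print(manip.grip_depth, manip.read_state())
for n in("scene","top","wrist"):
    i=manip.camera_info(n); print(n,i)
for n in("scene","top"):
    p,d=manip.camera(n); cv2.imwrite(f"pics/{n}0.png",p[:,:,::-1]); np.save(f"pics/{n}0.npy",d)
E
```

```text
cell.py
nudge.py
pics
-18.8 {'clock': 0.0, 'joints': array([-1.2746,  0.3005,  1.5216,  0.    ,  1.3207, -0.0666]), 'qd': array([ 0.0002,  0.0016,  0.0011, -0.0001, -0.0001,  0.0013]), 'effort': array([  0.0005, -53.18  , -35.2735,   0.0708,   0.0243,  -0.0001]), 'eef_pos': array([ 195.0917, -513.9502,  204.8911]), 'eef_rot': array([-3.1404, -0.0001,  0.3628]), 'wrist_force': array([-0.9703, -0.2258,  0.1493]), 'moment': array([-0.0036, -0.049 ,  0.0354]), 'finger_force': 0.0, 'finger_gap': 93.90001560319364}
scene {'K': array([[462.1605,   0.    , 320.9959],
       [  0.    , 462.1605, 241.3037],
       [  0.    ,   0.    ,   1.    ]]), 'dist': array([-0.1166,  0.    ,  0.    ,  0.    ,  0.    ]), 'rvec': array([ 0.8697, -2.6093,  0.9704]), 'tvec': array([432.8398, 290.428 , 668.5615])}
top {'K': array([[532.0218,   0.    , 319.1078],
       [  0.    , 532.0218, 240.6666],
       [  0.    ,   0.    ,   1.    ]]), 'dist': array([-0.1048,  0.    ,  0.    ,  0.    ,  0.    ]), 'rvec': array([ 2.1347, -2.1706,  0.1818]), 'tvec': array([  -0.071 ,  560.2273, 1017.4731])}
wrist {'K': array([[389.6769,   0.    , 323.6787],
       [  0.    , 389.6769, 238.0808],
       [  0.    ,   0.    ,   1.    ]]), 'dist': array([-0.049,  0.   ,  0.   ,  0.   ,  0.   ]), 'mount': array([[  -0.0008,   -0.9599,   -0.2802,   82.2737],
       [   1.    ,   -0.0007,   -0.0005,    0.3092],
       [   0.0003,   -0.2802,    0.9599, -178.9205],
       [   0.    ,    0.    ,    0.    ,    1.    ]])}
```
View pics/scene0.png

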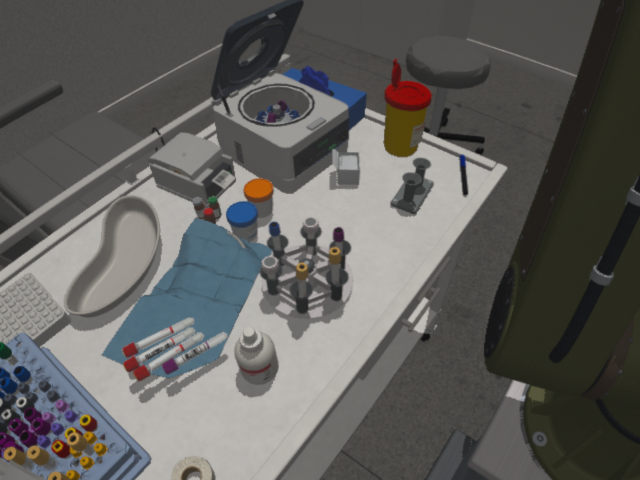

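View pics/top0.png

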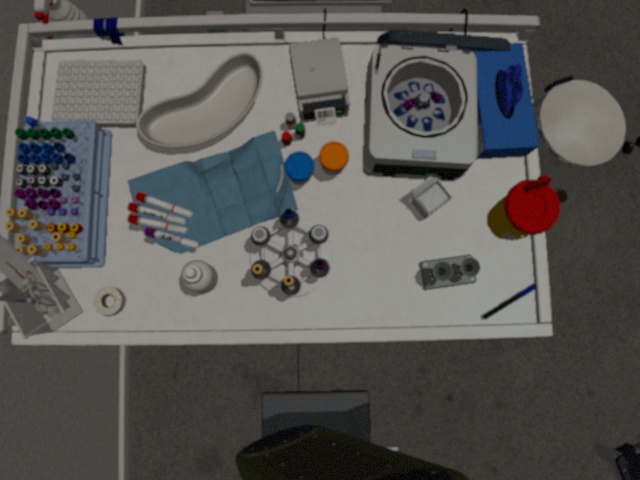

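The scene view shows the rotor around (307,275), the stand at (413,190), the bottle at (256,355) and the carton at (348,167). In the top view the rotor hub is at (290,253), with caps at about (289,217) navy, (318,233) white, (319,267) purple, (290,284) yellow, (260,269) yellow and (260,235) white. The stand is at (450,271). Next I measure heights.

```bash
cat > h.py <<'E'
import cv2,numpy as np
from cell import manip
np.set_printoptions(precision=1,suppress=True)
def pose(n):
    """returns R,c : world = R@cam + c"""
    i=manip.camera_info(n)
    if n=="wrist":
        from scipy.spatial.transform import Rotation as Ro
        s=manip.read_state(); T=np.eye(4); T[:3,:3]=Ro.from_euler('xyz',s['eef_rot']).as_matrix(); T[:3,3]=s['eef_pos']
        M=T@i['mount']; return i,M[:3,:3],M[:3,3]
    R=cv2.Rodrigues(i['rvec'])[0]; return i,R.T,-R.T@i['tvec']
def rays(P,uv):
    i,R,c=P; u=cv2.undistortPoints(np.float64(uv).reshape(-1,1,2),i['K'],i['dist']).reshape(-1,2)
    return (R@np.c_[u,np.ones(len(u))].T).T
def onplane(P,uv,z):
    d=rays(P,uv); return P[2]+d*((z-P[2][2])/d[:,2])[:,None]
def cloud(P,d):
    v,u=np.mgrid[:480,:640]; r=rays(P,np.c_[u.ravel(),v.ravel()])
    w=(P[2]+r*d.reshape(-1,1)).reshape(480,640,3); w[d==0]=np.nan; return w
E
python3 - <<'E'
from h import *
P=pose("top"); d=np.load("pics/top0.npy"); W=cloud(P,d); im=cv2.imread("pics/top0.png")
for uv in [(289,217),(318,233),(319,267),(290,284),(260,269),(260,235),(290,253),(441,270),(470,266),(195,272),(430,197)]:
    u,v=uv; w=W[v-9:v+10,u-9:u+10].reshape(-1,3); z=np.nanmax(w[:,2]); z=np.nanpercentile(w[:,2],97)
    s=w[w[:,2]>z-8]; print(uv,z,len(s),(s.min(0)+s.max(0))/2,s.mean(0),np.ptp(s,axis=0), onplane(P,[uv],z)[0])
t=im[190:310,220:500]; cv2.imwrite("pics/topc.png",cv2.resize(t,None,fx=2.8,fy=2.8,interpolation=cv2.INTER_CUBIC))
E
```

```text
(289, 217) 114.0877739071356 83 [604.1  48.4 111.5] [604.   48.3 111.9] [17.  16.9 10.7] [594.8  47.5 114.1]
(318, 233) 98.1137764449975 160 [569.2  -8.4  95.5] [568.3  -8.1  95.3] [27.4 26.6  9.6] [566.4  -6.4  98.1]
(319, 267) 114.16211590452542 80 [507.2  -8.  111.2] [507.4  -7.6 111.8] [16.7 16.8  9.3] [500.3  -6.8 114.2]
(290, 284) 138.19287392918176 79 [474.6  48.7 135.4] [475.2  48.5 136.1] [16.1 16.3  9.7] [468.2  46.  138.2]
(260, 269) 138.1126095949199 81 [497.2 104.3 136. ] [496.9 104.2 135.5] [16.8 16.6 10.2] [496.   99.5 138.1]
(260, 235) 98.04648471534738 161 [567.  104.4  95.6] [567.3 104.4  95.5] [27.4 25.2 10.4] [564.2 103.1  98. ]
(290, 253) 61.120319601061325 144 [536.4  48.2  58.4] [535.6  47.7  58. ] [27.6 27.3  9.6] [533.9  48.1  61.1]
(441, 270) 71.27876853533785 164 [ 494.6 -245.5   68.6] [ 495.2 -247.1   67.5] [35.7 35.5 10.5] [ 494.6 -244.1   71.3]
(470, 266) 71.96265999111753 166 [ 501.5 -302.7   69. ] [ 501.4 -304.6   67.9] [35.8 38.5 10.1] [ 501.3 -301.8   72. ]
(195, 272) 119.12299525156243 69 [493.7 230.8 117. ] [494.1 230.3 117.4] [16.8 14.7 10.7] [494.  220.6 119.1]
(430, 197) 44.518366974011556 309 [ 646.9 -237.    43.5] [ 646.5 -237.9   40.4] [39.1 40.5 13.6] [ 645.9 -236.1   44.5]
```

View pics/topc.png

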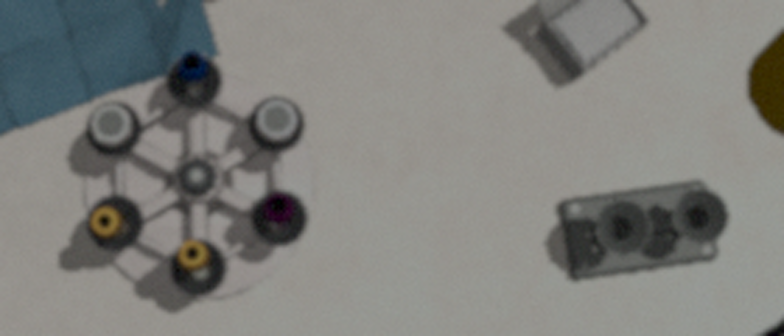

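Cap-top heights of 138, 114 and 98 mm match the given sizes. So the yellow caps are the long tubes, navy and purple are the middle ones, and white are the short ones.

The rotor axis is at about (536,48) with the holders at 0, 60, … degrees in world axes: M at 0, S at 60, T at 120, T at 180, M at 240, S at 300. The plan is T180→stand, M240→180, S300→240, then T→300.

First I move over T180.

The rows are not in the units I measure in: shifts go in units of 5 mm and turns go in units of 0.2 rad. I convert before sending: 170 mm is 34, -157 mm is -31.4.

```bash
cat >> h.py <<'E'
def go(x,y,z,yaw_deg):
    from scipy.spatial.transform import Rotation as Ro
    s=manip.read_state(); R=Ro.from_euler('xyz',s['eef_rot'])
    D=Ro.from_euler('xyz',[np.pi,0,np.radians(yaw_deg)])
    print("tcp",s['eef_pos'],"yaw",np.degrees(s['eef_rot'][2]),"gap",s['finger_gap'],"F",s['wrist_force'],"clk",s['clock'])
    print("delta",R.inv().apply(np.array([x,y,z])-s['eef_pos']),(R.inv()*D).as_rotvec().round(3),"q6",s['joints'][5].round(2))
E
echo '[34, -31.4, 0, 0, 0, 0, 34, -31.4, 0, 0, 0, 0, 34, -31.4, 0, 0, 0, 0, 34, -31.4, 0, 0, 0, 0, 34, -31.4, 0, 0, 0, 0]' | python3 nudge.py 50 15
echo '[34, -31.4, 0, 0, 0, 0, 34, -31.4, 0, 0, 0, 0, 34, -31.4, 0, 0, 0, 0, 34, -31.4, 0, 0, 0, 0, 34, -31.4, 0, 0, 0, 0]' | python3 nudge.py
echo '[24.2, -22.4, 0, 0, 0, -3.5, 24.2, -22.4, 0, 0, 0, -3.5, 24.2, -22.4, 0, 0, 0, -3.5, 24.2, -22.4, 0, 0, 0, -3.5, 24.2, -22.4, 0, 0, 0, -3.5]' | python3 nudge.py
echo '[0, 0, 0, 0, 0, -2.5, 0, 0, 0, 0, 0, -2.5, 0, 0, 0, 0, 0, -2.5, 0, 0, 0, 0, 0, -2.5, 0, 0, 0, 0, 0, -2.5]' | python3 nudge.py
python3 - <<'E'
from h import *
go(471.5,48,190,90)
P=pose("wrist"); p,d=manip.camera("wrist"); cv2.imwrite("pics/w1.png",p[:,:,::-1]); np.save("pics/w1.npy",d)
E
```

```text
clock: 0.6
eef_pos: [299.1, -304.5, 205.3]
eef_rot: [-3.141, -0.0, 0.364]
wrist_force: [0.1, -1.0, -0.6]
finger_gap: 57.5
finger_force: 0.0
clock: 1.1
eef_pos: [402.2, -97.3, 205.4]
eef_rot: [-3.141, -0.0, 0.364]
wrist_force: [-0.0, -0.5, -0.7]
finger_gap: 50.2
finger_force: 0.0
clock: 1.6
eef_pos: [475.4, 49.8, 204.9]
eef_rot: [-3.141, 0.0, 1.072]
wrist_force: [0.3, -1.2, -0.1]
finger_gap: 49.9
finger_force: 0.0
clock: 2.1
eef_pos: [474.9, 47.7, 205.2]
eef_rot: [-3.141, 0.0, 1.563]
wrist_force: [-0.9, 0.5, 0.6]
finger_gap: 50.4
finger_force: 0.0
tcp [474.9  47.7 205.2] yaw 89.580500022522 gap 50.4393410483015 F [-0.9  0.5  0.6] clk 2.1
delta [ 0.3 -3.3 15.2] [-0.  0. -0.] q6 0.03
```

View pics/w1.png

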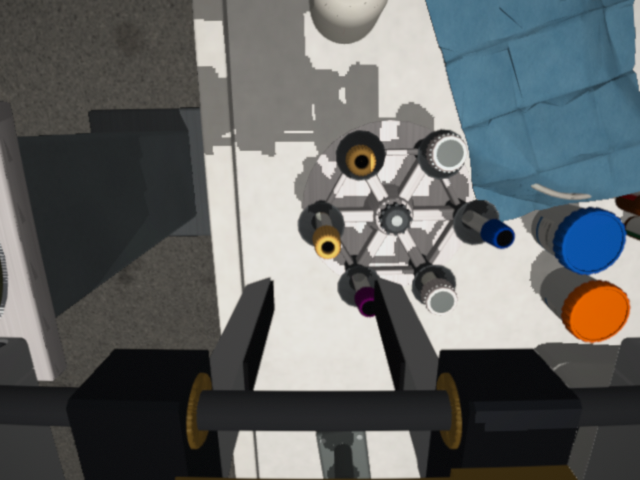

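The wrist view from above T180 shows its yellow cap at (327,243) between the fingers, the hub at (395,217), the purple cap at (368,300) and the right white cap at (440,297). I cross-check positions using the wrist depth.

```bash
python3 - <<'E'
from h import *
P=pose("wrist"); d=np.load("pics/w1.npy"); W=cloud(P,d); z=W[:,:,2]
def fit(u,v,r,lo,hi):
    w=W[v-r:v+r,u-r:u+r].reshape(-1,3); s=w[(w[:,2]>lo)&(w[:,2]<hi)]
    c,rad=cv2.minEnclosingCircle(s[:,:2].astype(np.float32)); return np.r_[c,rad,len(s),np.median(s[:,2])]
for n,a in dict(T180=(327,243,18,133,143),T120=(361,160,20,133,143),S60=(446,153,26,92,103),S300=(440,297,24,92,103),M0=(498,234,20,109,119),hub=(395,217,22,55,66),
  f180=(321,224,26,66.5,72),f120=(361,154,28,66.5,72),f0=(478,220,26,66.5,72),f60=(444,152,28,66.5,72)).items(): print(n,fit(*a))
E
```

```text
T180 [477.5  50.7   9.4 524.  136.5]
T120 [499.5 106.8   9.2 592.  136.7]
S60 [ 567.9  109.2   14.3 1074.    95.5]
S300 [570.7  -9.1  14.2 769.   95.5]
M0 [606.5  49.5   9.2 461.  112.1]
hub [537.5  49.5  14.6 727.   58.3]
f180 [472.5  48.9  19.9 512.   68.9]
f120 [504.7 105.5  20.  756.   68.9]
f0 [602.3  50.2  20.1 538.   69. ]
f60 [569.7 106.4  20.  491.   69. ]
```

```bash

echo '[0.4, -0.6, 9, 0, 0, 0, 0.4, -0.6, 15, 0, 0, 0, 0.4, -0.6, 19.6, 0, 0, 0, 0.4, -0.6, 19.6, 0, 0, 0]' | python3 nudge.py
echo '[0, 0, 0, 0, 0, 0, 0, 0, 0, 0, 0, 0, 0, 0, 0, 0, 0, 0, 0, 0, 0, 0, 0, 0, 0, 0, 0, 0, 0, 0]' | python3 nudge.py 8 15
echo '[0, 0, -2, 0, 0, 0, 0, 0, -6, 0, 0, 0, 0, 0, -12, 0, 0, 0, 0, 0, -18, 0, 0, 0, 0, 0, -23, 0, 0, 0]' | python3 nudge.py
python3 - <<'E'
from h import *
go(495.5,-245.7,222,90)
p,d=manip.camera("scene"); cv2.imwrite("pics/s1.png",cv2.resize(p[150:390,180:500,::-1],None,fx=2,fy=2))
P=pose("top");p,d=manip.camera("top");W=cloud(P,d)
for c in [(441,270),(470,266)]:
    u,v=c; w=W[v-16:v+17,u-16:u+17].reshape(-1,3); s=w[(w[:,2]>67)&(w[:,2]<74)]; k=np.linalg.norm(s[:,:2]-s[:,:2].mean(0),axis=1); cc,r=cv2.minEnclosingCircle(s[k<25][:,:2].astype(np.float32)); print(c,cc,r,len(s))
E
```

```text
clock: 2.55
eef_pos: [470.5, 49.6, 105.0]
eef_rot: [-3.137, 0.0, 1.561]
wrist_force: [-0.2, 0.2, 1.6]
finger_gap: 50.1
finger_force: 0.0
clock: 3.05
eef_pos: [472.2, 49.7, 107.9]
eef_rot: [3.141, -0.0, 1.563]
wrist_force: [0.1, 0.4, 0.9]
finger_gap: 18.9
finger_force: 15.0
clock: 3.55
eef_pos: [472.1, 49.7, 224.9]
eef_rot: [3.14, -0.0, 1.563]
wrist_force: [0.7, 0.3, -0.1]
finger_gap: 19.2
finger_force: 15.0
tcp [472.1  49.7 224.9] yaw 89.53867316770642 gap 19.200576807036 F [ 0.7  0.3 -0.1] clk 3.55
delta [-295.2   25.8    3. ] [ 0. -0. -0.] q6 0.04
(441, 270) (493.3664855957031, -246.86155700683594) 19.931001663208008 119
(470, 266) (499.9571228027344, -301.6380920410156) 20.121337890625 110
```

View pics/s1.png

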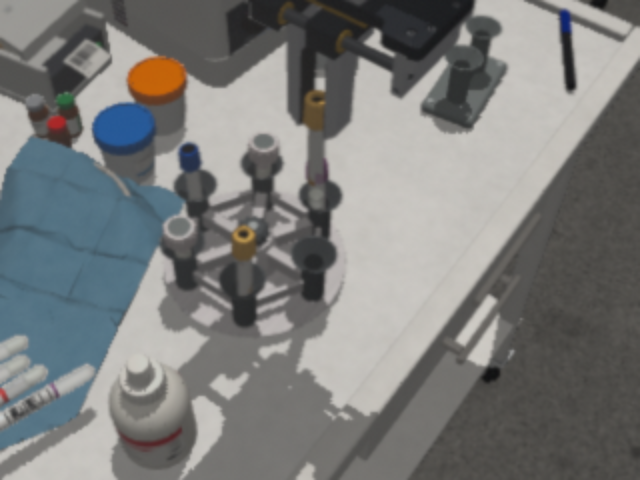

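T180 came out cleanly: the scene crop shows the tube hanging from the gripper at (315,130), with its rotor holder at (314,255) now empty. Next I move it to the near stand place, about (494,-246).

```bash

echo '[-4, 0.4, 0, 0, 0, 0, -12, 1.2, 0, 0, 0, 0, -21, 2, 0, 0, 0, 0, -30, 2.8, 0, 0, 0, 0, -39, 3.6, 0, 0, 0, 0]' | python3 nudge.py
echo '[-8, 0.6, 0, 0, 0, 0, -14, 1, 0, 0, 0, 0, -18, 1.2, 0, 0, 0, 0, -20, 1.2, 0, 0, 0, 0, -20, 1.2, 0, 0, 0, 0]' | python3 nudge.py
python3 - <<'E'
from h import *
go(494,-246,110,90)
p,d=manip.camera("scene"); cv2.imwrite("pics/s2.png",cv2.resize(p[20:260,300:620,::-1],None,fx=2,fy=2))
E
```

```text
clock: 4.15
eef_pos: [488.1, -147.1, 222.3]
eef_rot: [-3.141, -0.0, 1.563]
wrist_force: [0.2, -0.8, 0.5]
finger_gap: 18.8
finger_force: 15.0
clock: 4.65
eef_pos: [493.4, -246.0, 222.0]
eef_rot: [-3.141, -0.0, 1.562]
wrist_force: [-0.5, 0.3, -0.2]
finger_gap: 19.0
finger_force: 15.0
tcp [ 493.4 -246.   222. ] yaw 89.47793324584843 gap 19.00201845841845 F [-0.5  0.3 -0.2] clk 4.65
delta [ -0.1   0.7 112. ] [-0. -0. -0.] q6 -0.52
```

View pics/s2.png

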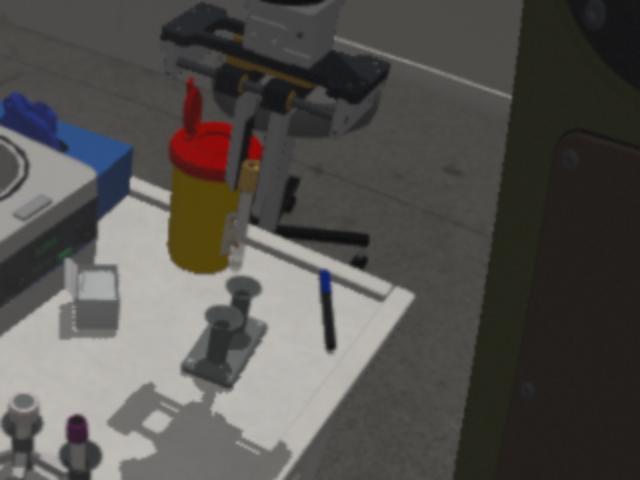

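The tube hangs over the stand, slightly tilted: cap at image (424,102), bottom at (418,152). I check where the bottom is before inserting.

```bash
python3 - <<'E'
from h import *
P=pose("scene")
print(onplane(P,[(417.5,150)],129), onplane(P,[(424.5,102.5)],251))
p,d=manip.camera("wrist"); P=pose("wrist"); W=cloud(P,d); z=W[:,:,2]
m=(np.abs(W[:,:,0]-494)<25)&(np.abs(W[:,:,1]+246)<25)
for lo in range(120,250,10):
    s=W[m&(z>lo)&(z<lo+10)]
    if len(s): print(lo,len(s),s.mean(0))
cv2.imwrite("pics/w2.png",p[:,:,::-1])
E
```

```text
[[ 500.7 -264.7  129. ]] [[ 494.6 -242.7  251. ]]
130 27 [ 493.5 -240.1  138. ]
140 67 [ 493.7 -239.8  145.4]
150 74 [ 493.9 -239.7  155.1]
160 77 [ 493.7 -239.1  165. ]
170 106 [ 493.8 -239.   175. ]
180 100 [ 493.8 -238.7  185.1]
190 135 [ 493.9 -238.5  195.2]
200 133 [ 493.9 -238.2  205.1]
210 134 [ 494.1 -237.6  214.2]
220 255 [ 494.1 -235.8  227.3]
230 826 [ 493.9 -235.5  235.1]
240 1394 [ 493.9 -238.1  246.1]
```

View pics/w2.png

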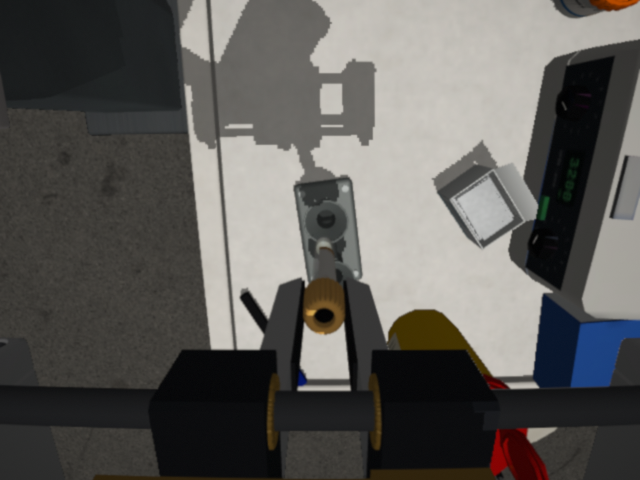

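The wrist depth shows the barrel almost upright, with its bottom axis at about (493.5,-246.5), right over the near stand holder at (325,218). I insert it, release and go up.

```bash

echo '[0, 0, 6, 0, 0, 0, 0, 0, 10, 0, 0, 0, 0, 0, 13, 0, 0, 0, 0, 0, 16, 0, 0, 0, 0, 0, 16, 0, 0, 0]' | python3 nudge.py
echo '[0, 0, 3, 0, 0, 0, 0, 0, 5, 0, 0, 0, 0, 0, 6.6, 0, 0, 0, 0, 0, 6.6, 0, 0, 0, 0, 0, 6.6, 0, 0, 0]' | python3 nudge.py
python3 -c "
from h import *
go(494,-246,108,90)"
```

```text
clock: 5.25
eef_pos: [493.2, -244.0, 140.9]
eef_rot: [-3.139, -0.001, 1.564]
wrist_force: [0.2, 0.9, -0.1]
finger_gap: 18.7
finger_force: 15.0
clock: 5.75
eef_pos: [493.8, -245.4, 109.8]
eef_rot: [3.141, 0.0, 1.563]
wrist_force: [0.9, -0.9, -1.5]
finger_gap: 18.9
finger_force: 15.0
tcp [ 493.8 -245.4  109.8] yaw 89.54961675998246 gap 18.857650336485044 F [ 0.9 -0.9 -1.5] clk 5.75
delta [-0.6  0.2  1.8] [ 0.  0. -0.] q6 -0.52
```

```bash

echo '[0, 0, 0, 0, 0, 0, 0, 0, 0, 0, 0, 0, 0, 0, 0, 0, 0, 0, 0, 0, -4, 0, 0, 0, 0, 0, -16, 0, 0, 0]' | python3 nudge.py 50
echo '[10, 0.4, -2, 0, 0, -0.5, 20, 0.8, -2, 0, 0, -1.25, 30, 1.2, -2, 0, 0, -2, 39, 1.6, -2, 0, 0, -2.75, 47.6, 2, -2, 0, 0, -3.5]' | python3 nudge.py
echo '[0, 0, 0, 0, 0, -0.75, 0, 0, 0, 0, 0, -1.5, 0, 0, 0, 0, 0, -1.75, 0, 0, 0, 0, 0, -1.75]' | python3 nudge.py
python3 - <<'E'
from h import *
go(504.5,-8,85,150)
P=pose("wrist"); p,d=manip.camera("wrist"); cv2.imwrite("pics/w3.png",p[:,:,::-1]); W=cloud(P,d);z=W[:,:,2]
m=(z>105)&(z<120)&(np.hypot(W[:,:,0]-507,W[:,:,1]+8)<18); s=W[m]; print(len(s),cv2.minEnclosingCircle(s[:,:2].astype(np.float32)),np.percentile(s[:,2],90))
P=pose("top"); p,d=manip.camera("top"); cv2.imwrite("pics/t3.png",cv2.resize(p[190:310,220:500,::-1],None,fx=2.8,fy=2.8)); W=cloud(P,d)
w=W[255:285,425:455].reshape(-1,3); s=w[w[:,2]>125]; print(len(s),s.mean(0),np.nanmax(w[:,2]))
E
```

```text
clock: 6.25
eef_pos: [492.1, -244.6, 176.9]
eef_rot: [-3.135, -0.004, 1.563]
wrist_force: [1.0, -0.3, 1.0]
finger_gap: 49.6
finger_force: 0.0
clock: 6.75
eef_pos: [505.3, -5.5, 189.8]
eef_rot: [3.141, 0.0, 2.269]
wrist_force: [-0.1, 0.3, 0.2]
finger_gap: 50.2
finger_force: 0.0
clock: 7.15
eef_pos: [505.5, -7.5, 189.6]
eef_rot: [3.142, 0.0, 2.614]
wrist_force: [0.2, 0.0, -0.1]
finger_gap: 49.8
finger_force: 0.0
tcp [505.5  -7.5 189.6] yaw 149.75031827843364 gap 49.82114303739146 F [ 0.2  0.  -0.1] clk 7.15
delta [  0.7  -1.  104.6] [ 0.  0. -0.] q6 -1.13
583 ((509.6951599121094, -5.678737640380859), 9.455972671508789) 113.91973762988626
95 [ 497.7 -243.8  134.9] 140.28820324635853
```

```bash

echo '[-0.4, -0.1, 9, 0, 0, 0, -0.4, -0.1, 16, 0, 0, 0, -0.4, -0.1, 20.8, 0, 0, 0, -0.4, -0.1, 20.9, 0, 0, 0]' | python3 nudge.py
echo '[0, 0, 0, 0, 0, 0, 0, 0, 0, 0, 0, 0, 0, 0, 0, 0, 0, 0, 0, 0, 0, 0, 0, 0, 0, 0, 0, 0, 0, 0]' | python3 nudge.py 8 15
echo '[0, 0, -2, 0, 0, 0, 0, 0, -6, 0, 0, 0, 0, 0, -12, 0, 0, 0, 0, 0, -16, 0, 0, 0, 0, 0, -16, 0, 0, 0]' | python3 nudge.py
python3 -c "
from h import *
go(471.8,47.5,165,90)"
```

```text
clock: 7.65
eef_pos: [505.5, -9.0, 82.3]
eef_rot: [-3.139, -0.005, 2.611]
wrist_force: [-0.8, -0.5, -0.5]
finger_gap: 50.2
finger_force: 0.0
clock: 8.15
eef_pos: [507.3, -9.0, 85.5]
eef_rot: [3.141, 0.001, 2.613]
wrist_force: [0.8, -0.5, 0.7]
finger_gap: 18.7
finger_force: 15.0
clock: 8.65
eef_pos: [508.2, -9.1, 168.2]
eef_rot: [3.139, 0.005, 2.613]
wrist_force: [-0.1, 0.4, -0.4]
finger_gap: 18.8
finger_force: 15.0
tcp [508.2  -9.1 168.2] yaw 149.7018331651269 gap 18.77055548006758 F [-0.1  0.4 -0.4] clk 8.65
delta [60.  30.5  3. ] [0. 0. 1.] q6 -1.13
```

View pics/t3.png

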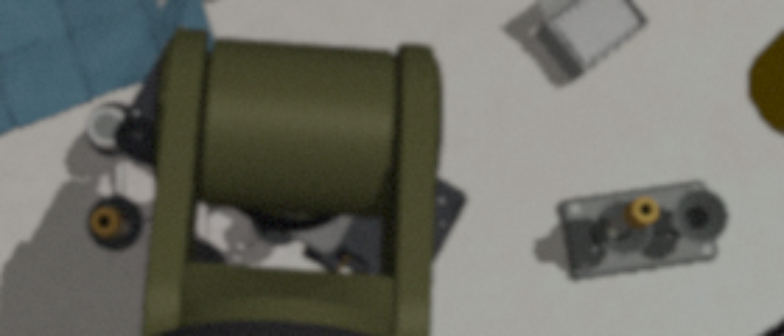

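The top view shows the yellow tube standing in the near stand place at (640,210), and it is fully down (top at about 138 mm). Next I take M240 to holder 180.

Converted, 24 mm is 4.8, 18 mm is 3.6, 0.7 rad is 3.5.

```bash

echo '[2.4, 1.2, 0, 0, 0, 0.7, 4.8, 2.4, 0, 0, 0, 1.4, 7.2, 3.6, 0, 0, 0, 2.1, 9.6, 4.8, 0, 0, 0, 2.8, 12, 6.1, 0, 0, 0, 3.5]' | python3 nudge.py
echo '[0, 0, 0, 0, 0, 0.7, 0, 0, 0, 0, 0, 1.4, 0, 0, 0, 0, 0, 1.72, 0, 0, 0, 0, 0, 1.72, 0, 0, 0, 0, 0, 1.72]' | python3 nudge.py
python3 - <<'E'
from h import *
go(471.8,47.5,86,90)
P=pose("wrist"); p,d=manip.camera("wrist"); W=cloud(P,d);z=W[:,:,2]
m=(np.abs(W[:,:,0]-472)<20)&(np.abs(W[:,:,1]-48)<20)
for lo in range(85,200,15):
    s=W[m&(z>lo)&(z<lo+15)]
    if len(s): print(lo,len(s),s.mean(0))
E
```

```text
clock: 9.15
eef_pos: [469.9, 48.0, 164.3]
eef_rot: [-3.141, -0.0, 1.907]
wrist_force: [1.1, -0.4, -0.7]
finger_gap: 18.8
finger_force: 15.0
clock: 9.65
eef_pos: [470.4, 47.6, 164.6]
eef_rot: [-3.141, 0.0, 1.571]
wrist_force: [-0.4, 0.2, 0.0]
finger_gap: 18.7
finger_force: 15.0
tcp [470.4  47.6 164.6] yaw 90.01306099021055 gap 18.683835607585415 F [-0.4  0.2  0. ] clk 9.65
delta [-0.1  1.5 78.6] [-0.  0.  0.] q6 0.02
85 2 [468.3  55.2  99.5]
100 148 [471.3  54.8 108. ]
115 182 [471.5  54.1 122.8]
130 228 [471.1  53.5 137.8]
145 275 [470.9  52.8 152.7]
160 484 [471.6  55.1 169.4]
175 1543 [471.5  53.8 183.5]
190 2038 [471.8  51.5 194.6]
```

```bash

echo '[0, 0.2, 4, 0, 0, 0, 0, 0.2, 7, 0, 0, 0, 0, 0.2, 10, 0, 0, 0, 0, 0.2, 13, 0, 0, 0, 0, 0.2, 15.6, 0, 0, 0]' | python3 nudge.py
echo '[0, 0, 0, 0, 0, 0, 0, 0, 0, 0, 0, 0]' | python3 nudge.py
echo '[0, 0, 0, 0, 0, 0, 0, 0, 0, 0, 0, 0, 0, 0, 0, 0, 0, 0, 0, 0, -4, 0, 0, 0, 0, 0, -14, 0, 0, 0]' | python3 nudge.py 52
echo '[0, 0, -6, 0, 0, 0.5, 0, 0, -7, 0, 0, 1.25, 0, 0, -7, 0, 0, 2, 0, 0, -7, 0, 0, 2.75, 0, 0, -7, 0, 0, 3.5]' | python3 nudge.py
python3 - <<'E'
from h import *
go(570,-8,185,30)
P=pose("top"); p,d=manip.camera("top"); W=cloud(P,d); z=W[:,:,2]
m=(np.hypot(W[:,:,0]-473,W[:,:,1]-48)<22)&(z>80)&(z<145); s=W[m]
if len(s): print("M180",len(s),s.mean(0),np.percentile(s[:,2],95))
E
```

```text
clock: 10.2
eef_pos: [471.4, 47.6, 86.1]
eef_rot: [-3.141, 0.0, 1.57]
wrist_force: [-0.1, -1.0, -0.3]
finger_gap: 18.8
finger_force: 15.0
clock: 10.4
eef_pos: [471.7, 47.6, 87.2]
eef_rot: [-3.141, -0.0, 1.569]
wrist_force: [-0.5, -0.1, -0.7]
finger_gap: 18.7
finger_force: 15.0
clock: 10.9
eef_pos: [469.8, 47.5, 155.0]
eef_rot: [-3.135, 0.0, 1.569]
wrist_force: [0.3, -0.3, 0.3]
finger_gap: 51.3
finger_force: 0.0
clock: 11.4
eef_pos: [471.6, 47.6, 192.2]
eef_rot: [3.141, -0.0, 0.863]
wrist_force: [-0.2, -0.5, -0.0]
finger_gap: 51.9
finger_force: 0.0
tcp [471.6  47.6 192.2] yaw 49.42840772298288 gap 51.855322347449686 F [-0.2 -0.5 -0. ] clk 11.4
delta [ 21.7 110.9   7.3] [ 0.  -0.   0.3] q6 0.73
```

```bash

echo '[1.8, 8.8, 0, 0, 0, 0.6, 3.6, 17.6, 0, 0, 0, 1.2, 4.28, 22.2, 0, 0, 0, 1.695, 4.28, 22.2, 0, 0, 0, 1.695, 4.28, 22.2, 0, 0, 0, 1.695]' | python3 nudge.py
python3 - <<'E'
from h import *
go(569.8,-8.3,74,30)
P=pose("wrist"); p,d=manip.camera("wrist"); cv2.imwrite("pics/w4.png",p[:,:,::-1]); W=cloud(P,d);z=W[:,:,2]
m=(z>90)&(z<103)&(np.hypot(W[:,:,0]-570,W[:,:,1]+8)<20); s=W[m]; print(len(s),cv2.minEnclosingCircle(s[:,:2].astype(np.float32)),np.percentile(s[:,2],90))
P=pose("top"); p,d=manip.camera("top"); W=cloud(P,d); z=W[:,:,2]
m=(np.hypot(W[:,:,0]-473,W[:,:,1]-48)<22)&(z>80)&(z<145); s=W[m]
if len(s): print("M180",len(s),s.mean(0),np.percentile(s[:,2],95))
E
```

```text
clock: 11.95
eef_pos: [569.8, -7.7, 191.6]
eef_rot: [-3.141, 0.001, 0.533]
wrist_force: [-0.2, 0.1, -0.1]
finger_gap: 51.9
finger_force: 0.0
tcp [569.8  -7.7 191.6] yaw 30.55279495075357 gap 51.892167574663375 F [-0.2  0.1 -0.1] clk 11.95
delta [ -0.3   0.6 117.6] [-0.  0.  0.] q6 0.96
1044 ((570.7181396484375, -9.376531600952148), 14.385720252990723) 96.54750726852485
```

View pics/w4.png

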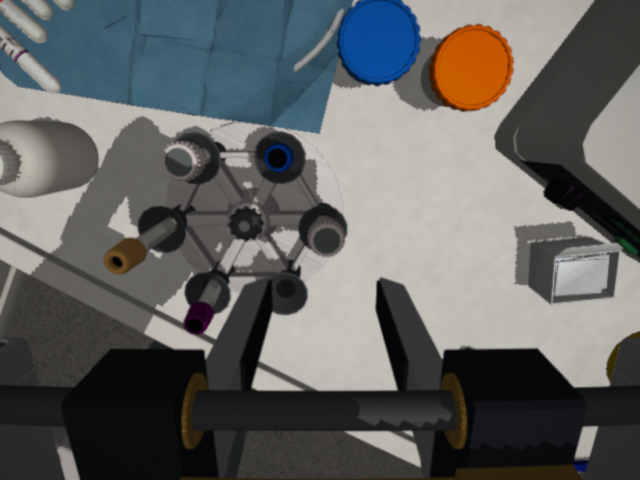

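The wrist view shows the purple tube standing in holder 180 at (200,310), holder 240 empty at (287,290), and S300 at (325,235) between the open fingers. I grasp S300.

```bash

echo '[0, 0.2, 9, 0, 0, 0, 0, 0.2, 16, 0, 0, 0, 0, 0.2, 20, 0, 0, 0, 0, 0.2, 22, 0, 0, 0, 0, 0.2, 23.5, 0, 0, 0]' | python3 nudge.py
echo '[0, 0, 0, 0, 0, 0, 0, 0, 0, 0, 0, 0, 0, 0, 0, 0, 0, 0, 0, 0, 0, 0, 0, 0]' | python3 nudge.py 12 15
echo '[0, 0, -2, 0, 0, 0, 0, 0, -6, 0, 0, 0, 0, 0, -11, 0, 0, 0, 0, 0, -15, 0, 0, 0, 0, 0, -15, 0, 0, 0]' | python3 nudge.py
python3 - <<'E'
from h import *
go(504.3,-7.3,149,-30)
P=pose("wrist"); p,d=manip.camera("wrist"); W=cloud(P,d);z=W[:,:,2]
m=(np.abs(W[:,:,0]-570)<20)&(np.abs(W[:,:,1]+8)<20)
for lo in range(75,180,15):
    s=W[m&(z>lo)&(z<lo+15)]
    if len(s): print(lo,len(s),s.mean(0))
E
```

```text
clock: 12.55
eef_pos: [570.6, -8.2, 74.6]
eef_rot: [3.141, -0.0, 0.531]
wrist_force: [0.5, -0.0, 0.4]
finger_gap: 51.9
finger_force: 0.0
clock: 12.95
eef_pos: [571.0, -8.7, 75.2]
eef_rot: [3.141, -0.001, 0.53]
wrist_force: [0.8, -1.0, 1.2]
finger_gap: 26.4
finger_force: 15.0
clock: 13.45
eef_pos: [571.9, -8.7, 152.9]
eef_rot: [3.139, -0.004, 0.53]
wrist_force: [-0.7, -0.3, 0.5]
finger_gap: 26.8
finger_force: 15.0
tcp [571.9  -8.7 152.9] yaw 30.36221482636039 gap 26.767521640480116 F [-0.7 -0.3  0.5] clk 13.45
delta [-57.7 -35.4   3.6] [ 0.  -0.   1.1] q6 0.96
90 66 [576.   -3.6 101.8]
105 153 [576.   -4.  112.1]
120 231 [576.3  -4.6 127.5]
135 59 [576.8  -4.4 137.5]
150 600 [580.8  -3.9 160.3]
165 3215 [574.4  -7.6 172.5]
```

```bash

echo '[-2.4, -1.4, 0, 0, 0, -0.5, -5.2, -3.2, 0, 0, 0, -1.25, -8.4, -5, 0, 0, 0, -2, -11.4, -7, 0, 0, 0, -2.75, -11.5, -7, 0, 0, 0, -3.5]' | python3 nudge.py
echo '[0, 0, 0, 0, 0, -0.7, 0, 0, 0, 0, 0, -1.4, 0, 0, 0, 0, 0, -1.7, 0, 0, 0, 0, 0, -1.7]' | python3 nudge.py
python3 - <<'E'
from h import *
go(504.3,-8.3,75,90)
P=pose("wrist"); p,d=manip.camera("wrist"); W=cloud(P,d);z=W[:,:,2]
m=(np.abs(W[:,:,0]-504)<20)&(np.abs(W[:,:,1]+8)<20)
for lo in range(75,180,15):
    s=W[m&(z>lo)&(z<lo+15)]
    if len(s): print(lo,len(s),s.mean(0))
m=(np.hypot(W[:,:,0]-504,W[:,:,1]+8)<26)&(z>66)&(z<72); print(m.sum(),cv2.minEnclosingCircle(W[m][:,:2].astype(np.float32)))
m=(np.hypot(W[:,:,0]-470,W[:,:,1]-49)<24)&(z>105)&(z<125); print("M180",m.sum(),W[m].mean(0),np.percentile(z[m],95))
E
```

```text
clock: 14.0
eef_pos: [501.5, -7.3, 148.5]
eef_rot: [-3.14, 0.001, 1.236]
wrist_force: [-0.2, 0.0, 0.4]
finger_gap: 26.7
finger_force: 15.0
clock: 14.4
eef_pos: [502.9, -7.4, 148.5]
eef_rot: [-3.14, -0.0, 1.571]
wrist_force: [-0.2, -0.6, -0.5]
finger_gap: 26.6
finger_force: 15.0
tcp [502.9  -7.4 148.5] yaw 89.99100247293443 gap 26.617923121751332 F [-0.2 -0.6 -0.5] clk 14.4
delta [-0.9  1.5 73.5] [-0. -0. -0.] q6 -0.09
90 114 [500.7  -2.1  99.7]
105 171 [501.1  -2.  112.7]
120 214 [501.6  -2.  126.9]
135 31 [503.2   0.4 144.8]
150 1008 [503.7   2.  158.7]
165 3133 [503.6  -5.4 169.5]
842 ((505.8561706542969, -7.130009174346924), 20.111454010009766)
M180 919 [469.5  45.  111.6] 114.24297928225275
```

M180 is fully down (top at 114 mm). The stub's bottom sits about 4 mm to -x, so I shift it and insert.

```bash

echo '[0, 0.7, 3, 0, 0, 0, 0, 0.7, 6, 0, 0, 0, 0, 0.6, 9, 0, 0, 0, 0, 0.5, 11, 0, 0, 0, 0, 0.4, 13, 0, 0, 0]' | python3 nudge.py
echo '[0, 0, 1, 0, 0, 0, 0, 0, 1.6, 0, 0, 0, 0, 0, 1.6, 0, 0, 0]' | python3 nudge.py
```

```text
clock: 14.95
eef_pos: [505.5, -7.5, 83.9]
eef_rot: [3.141, 0.0, 1.569]
wrist_force: [1.4, 0.1, 0.6]
finger_gap: 26.5
finger_force: 15.0
clock: 15.25
eef_pos: [505.4, -7.5, 76.3]
eef_rot: [-3.142, -0.0, 1.57]
wrist_force: [2.8, -0.2, -2.0]
finger_gap: 26.2
finger_force: 15.0
```

```bash

echo '[0, 0, 0, 0, 0, 0, 0, 0, 0, 0, 0, 0, 0, 0, -3, 0, 0, 0, 0, 0, -12, 0, 0, 0, 0, 0, -21.6, 0, 0, 0]' | python3 nudge.py 50
echo '[-9.6, -0.4, -2, 0, 0, 0, -19.2, -0.8, -2, 0, 0, 0, -28.8, -1.2, -2, 0, 0, 0, -38.4, -1.8, -2, 0, 0, 0, -47, -2.2, -2, 0, 0, 0]' | python3 nudge.py
echo '[0, 0, 0, 0, 0, 0, 0, 0, 0, 0, 0, 0]' | python3 nudge.py
python3 - <<'E'
from h import *
go(494,-244,108,90)
P=pose("wrist"); p,d=manip.camera("wrist"); W=cloud(P,d);z=W[:,:,2]
m=(z>125)&(z<145)&(np.hypot(W[:,:,0]-497,W[:,:,1]+244)<18); s=W[m]; print(len(s),cv2.minEnclosingCircle(s[:,:2].astype(np.float32)),np.percentile(s[:,2],90))
P=pose("top"); p,d=manip.camera("top"); cv2.imwrite("pics/t4.png",cv2.resize(p[190:310,220:500,::-1],None,fx=2.8,fy=2.8)); W=cloud(P,d);z=W[:,:,2]
m=(np.hypot(W[:,:,0]-504,W[:,:,1]+8)<22)&(z>80)&(z<145);s=W[m]; print("S240",s.mean(0),np.percentile(s[:,2],95))
E
```

```text
clock: 15.75
eef_pos: [504.5, -7.4, 185.3]
eef_rot: [-3.139, -0.0, 1.57]
wrist_force: [0.9, -0.7, -0.3]
finger_gap: 50.1
finger_force: 0.0
clock: 16.25
eef_pos: [493.5, -244.6, 194.7]
eef_rot: [-3.142, 0.0, 1.569]
wrist_force: [0.2, 0.4, -0.5]
finger_gap: 50.0
finger_force: 0.0
clock: 16.45
eef_pos: [493.8, -242.8, 194.3]
eef_rot: [-3.141, -0.0, 1.568]
wrist_force: [-0.1, 0.7, 0.0]
finger_gap: 50.0
finger_force: 0.0
tcp [ 493.8 -242.8  194.3] yaw 89.84893771482574 gap 50.002571038951835 F [-0.1  0.7  0. ] clk 16.45
delta [-1.3  0.3 86.3] [-0. -0. -0.] q6 -0.52
708 ((500.177734375, -243.34576416015625), 9.536283493041992) 137.7319387081732
S240 [507.7  -9.7  94.4] 98.56891738953983
```

View pics/t4.png

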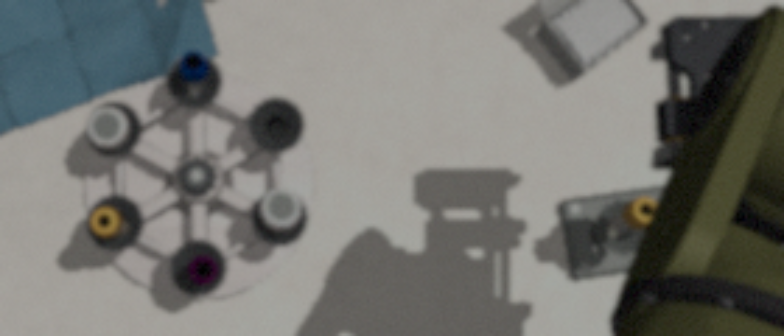

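The top view shows the white tube in holder 240 at (280,210), purple in 180 at (200,268), and only holder 300 empty at (276,122). Now I fetch the parked long tube.

```bash

echo '[-0.2, 0.2, 8, 0, 0, 0, -0.2, 0.2, 13, 0, 0, 0, -0.2, 0.2, 16, 0, 0, 0, -0.2, 0.2, 17.2, 0, 0, 0, -0.2, 0.2, 17.2, 0, 0, 0]' | python3 nudge.py
echo '[0, 0, 0, 0, 0, 0, 0, 0, 0, 0, 0, 0, 0, 0, 0, 0, 0, 0, 0, 0, 0, 0, 0, 0, 0, 0, 0, 0, 0, 0]' | python3 nudge.py 8 15
echo '[0, 0, -2, 0, 0, 0, 0, 0, -6, 0, 0, 0, 0, 0, -12, 0, 0, 0, 0, 0, -18, 0, 0, 0, 0, 0, -22.6, 0, 0, 0]' | python3 nudge.py
echo '[4, 1.2, 0, 0, 0, 0.5, 12, 3.8, 0, 0, 0, 1.25, 21, 6.6, 0, 0, 0, 2, 30, 9.4, 0, 0, 0, 2.75, 38, 12, 0, 0, 0, 3.5]' | python3 nudge.py
python3 -c "
from h import *
go(569.6,-7.5,220,30)"
```

```text
clock: 17.05
eef_pos: [495.3, -242.5, 108.3]
eef_rot: [-3.141, -0.0, 1.571]
wrist_force: [0.2, -0.5, 0.3]
finger_gap: 50.4
finger_force: 0.0
clock: 17.55
eef_pos: [495.2, -243.5, 108.7]
eef_rot: [3.141, 0.0, 1.57]
wrist_force: [0.2, 0.6, -0.1]
finger_gap: 18.8
finger_force: 15.0
clock: 18.05
eef_pos: [495.3, -243.5, 224.2]
eef_rot: [3.14, 0.001, 1.57]
wrist_force: [0.7, 0.2, -0.3]
finger_gap: 18.5
finger_force: 15.0
clock: 18.55
eef_pos: [554.8, -54.8, 222.4]
eef_rot: [3.141, -0.0, 0.903]
wrist_force: [0.7, -0.4, 0.2]
finger_gap: 19.3
finger_force: 15.0
tcp [554.8 -54.8 222.4] yaw 51.744815498620014 gap 19.316224057407794 F [ 0.7 -0.4  0.2] clk 18.55
delta [ 46.3 -17.6   2.5] [ 0.  -0.   0.4] q6 0.5
```

The rows are not in the units I measure in: shifts go in units of 5 mm and turns go in units of 0.2 rad. I convert before sending: 20 mm is 4, 45 mm is 9, 0.35 rad is 1.75.

```bash

echo '[4, -1.6, 0, 0, 0, 0.5, 7.2, -2.8, 0, 0, 0, 1.25, 9, -3.5, 0, 0, 0, 1.75, 9, -3.5, 0, 0, 0, 1.75, 9, -3.5, 0, 0, 0, 1.75]' | python3 nudge.py
python3 - <<'E'
from h import *
go(569.6,-7.5,108,30)
P=pose("wrist"); p,d=manip.camera("wrist"); cv2.imwrite("pics/w5.png",p[:,:,::-1]); W=cloud(P,d);z=W[:,:,2]
m=(np.abs(W[:,:,0]-570)<25)&(np.abs(W[:,:,1]+8)<25)
for lo in range(115,235,15):
    s=W[m&(z>lo)&(z<lo+15)]
    if len(s): print(lo,len(s),s.mean(0)-np.array([4.9,2.8,0]))
m=(np.hypot(W[:,:,0]-570,W[:,:,1]+8)<26)&(z>66)&(z<72); print(m.sum(),cv2.minEnclosingCircle(W[m][:,:2].astype(np.float32)))
E
```

```text
clock: 19.05
eef_pos: [568.3, -10.5, 221.9]
eef_rot: [3.141, -0.0, 0.562]
wrist_force: [-0.2, 0.4, 0.1]
finger_gap: 18.9
finger_force: 15.0
tcp [568.3 -10.5 221.9] yaw 32.22075451240864 gap 18.89053136691211 F [-0.2  0.4  0.1] clk 19.05
delta [  2.7  -1.9 113.9] [ 0. -0.  0.] q6 0.93
130 71 [566.9 -10.2 140.1]
145 117 [566.9 -10.1 152.6]
160 134 [567.6 -10.3 167.6]
175 175 [567.5 -10.2 182.4]
190 208 [567.8 -10.3 197.7]
205 218 [568.2 -10.3 211.8]
220 727 [570.8  -8.8 230.2]
649 ((570.6084594726562, -5.884372711181641), 19.97461700439453)
```

View pics/w5.png

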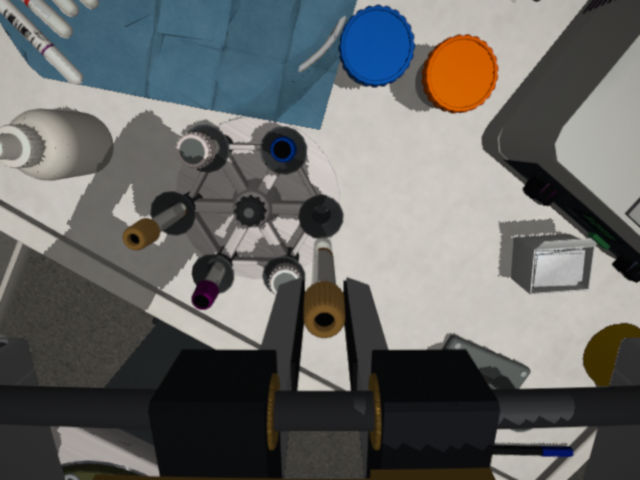

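The long tube hangs upright, with its bottom about 4.5 mm short of holder 300 along tool x, and the funnel is at (321,215). I correct for that, insert and release.

```bash

echo '[0.9, -0.24, 5, 0, 0, 0.15, 0.9, -0.24, 9, 0, 0, 0.15, 0.9, -0.24, 12, 0, 0, 0.15, 0.9, -0.24, 14.4, 0, 0, 0.15, 0.9, -0.24, 16.4, 0, 0, 0.15]' | python3 nudge.py
echo '[0, 0, 2.4, 0, 0, 0, 0, 0, 4.4, 0, 0, 0, 0, 0, 6.2, 0, 0, 0, 0, 0, 6.2, 0, 0, 0]' | python3 nudge.py
python3 -c "
from h import *
go(569.6,-7.5,108,30)"
```

```text
clock: 19.6
eef_pos: [571.5, -7.4, 139.0]
eef_rot: [-3.142, -0.0, 0.529]
wrist_force: [-0.5, 0.4, 0.3]
finger_gap: 18.5
finger_force: 15.0
clock: 20.0
eef_pos: [571.4, -6.9, 107.6]
eef_rot: [-3.141, 0.001, 0.529]
wrist_force: [0.9, -0.5, 0.4]
finger_gap: 18.7
finger_force: 15.0
tcp [571.4  -6.9 107.6] yaw 30.31893806957202 gap 18.68601660271891 F [ 0.9 -0.5  0.4] clk 20.0
delta [-1.9 -0.4 -0.4] [-0.  0.  0.] q6 0.97
```

```bash

echo '[0, 0, 0, 0, 0, 0, 0, 0, 0, 0, 0, 0, 0, 0, -3, 0, 0, 0, 0, 0, -10, 0, 0, 0, 0, 0, -19.6, 0, 0, 0]' | python3 nudge.py 50
echo '[-8, 4.4, -2, 0, 0, 0, -16, 8.8, -2, 0, 0, 0, -24, 13.2, -2, 0, 0, 0, -32, 17.6, -2, 0, 0, 0, -40, 22, -2, 0, 0, 0]' | python3 nudge.py
echo '[0, 0, 0, 0, 0, 0, 0, 0, 0, 0, 0, 0, 0, 0, 0, 0, 0, 0]' | python3 nudge.py
python3 - <<'E'
from h import *
P=pose("top"); p,d=manip.camera("top"); W=cloud(P,d);z=W[:,:,2]
for k in range(6):
    a=np.radians(60*k); x,y=536.2+65*np.cos(a),48.2+65*np.sin(a)
    m=(np.hypot(W[:,:,0]-x,W[:,:,1]-y)<24)&(z>80)&(z<160);s=W[m]; print(60*k,len(s),s.mean(0),np.percentile(s[:,2],95))
q,_=manip.camera("scene")
cv2.imwrite("pics/end.png",np.vstack([cv2.resize(p[190:310,150:500,::-1],(700,240)),cv2.resize(q[130:310,150:500,::-1],(700,360))]))
print(manip.read_state()['clock'])
E
```

```text
clock: 20.5
eef_pos: [570.6, -6.8, 206.1]
eef_rot: [-3.139, 0.003, 0.529]
wrist_force: [0.1, 0.1, 0.1]
finger_gap: 49.5
finger_force: 0.0
clock: 21.0
eef_pos: [453.2, -204.1, 216.9]
eef_rot: [3.141, -0.0, 0.529]
wrist_force: [1.8, -0.5, -0.4]
finger_gap: 49.9
finger_force: 0.0
clock: 21.3
eef_pos: [454.8, -202.1, 216.6]
eef_rot: [3.141, -0.0, 0.53]
wrist_force: [0.3, 0.1, 0.2]
finger_gap: 49.9
finger_force: 0.0
0 101 [602.7  47.3 108.8] 115.23786187184783
60 181 [564.7 106.4  94.9] 98.45563173024561
120 100 [496.7 103.6 132.8] 139.9380606915186
180 90 [466.8  42.7 110.3] 115.92911117234209
240 181 [507.7  -9.7  94.4] 98.27345413782905
300 119 [571.4  -6.  128.7] 138.77009050748575
21.4
```

View pics/end.png

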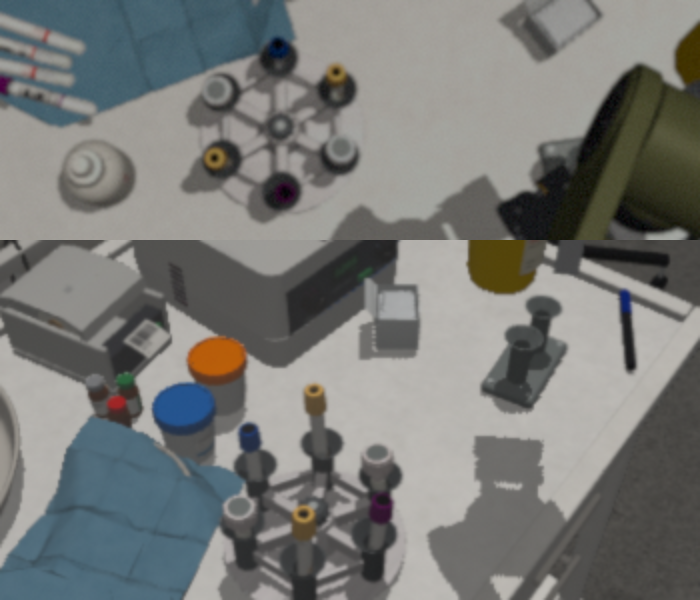

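In the final view all six tubes stand in the rotor at their full-depth heights (about 138, 115 and 98 mm). Navy faces purple, white faces white and yellow faces yellow. The stand is empty, and the bottle and carton haven't moved.

```bash
python3 -c "
from cell import manip
print(manip.sign_off())"
```

```text
the job is handed in; nothing more can be done
None
```

The job is handed in: all six tubes stand fully down in the rotor, each facing its own size across the hub, after 21.4 s on the robot's clock, with the stand empty and the bottle and carton left where they were.

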